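# Set the telescoping probe boom over the flanged bush

## Robot

A 7-joint arm with a two-finger parallel gripper is mounted at the origin on a cart in front of the work surface, level with it; the furniture and walls round the work are solid. World frame = base frame: x ahead of the robot, y to its left, z up, the work surface at z = 0. Lengths are in m, angles in rad, forces in N, time in s.
With the tool pointing down it reaches from about 0.4 to 0.85 m from the base axis. Payload 4.5 kg.
Tool frame: the origin (TCP) lies midway between the tips of the shut fingers; the grasp point (between the pads) lies 19 mm behind it; z points along the fingers, y is the direction in which the jaws open and shut (so a half turn about z gives the same grasp; the last joint's range is limited). The gripper opens to 88 mm and grips with 3 to 60 N. Pads are 18 mm wide; open, the fingers measure 123 mm over their backs; the gripper's body (75 mm by 187 mm) begins 45 mm behind the grasp point.
Start: joints at [1.308, 0.689, -0.195, 1.565, 0.157, 0.902, -0.215], TCP at [0.183, -0.598, 0.201] pointing down, gripper open.
Joint ranges: [-3.01, 3.01], [-0.46, 2.08], [-1.47, 1.51], [0.13, 2.56], [-1, 4.14], [0.04, 2.09], [-2.66, 2.66]. Speed limits (rad/s): [2.57, 2.57, 3.14, 3.14, 3.14, 3.14, 3.14].

## Interface

Orientations are given as a unit quaternion [x, y, z, w].
In Python, from plant import r gives the robot as it stands. The module is installed in compiled form; this text tells all that it offers.
- The arm moves only by the shell command python3 -m jog 'ROWS' [FORCE]. ROWS is JSON, a list of rows, each an object with "translation": the shift along the tool's x, y, z in units of 40 mm (1.0 is 40 mm), a list of three; "twist": the turn about the tool's z in units of 6 degrees (1.0 is 6 degrees); "claw": the opening in per cent of the stroke, from 0 (shut) to 100 (fully open). A call has 1 to 20 rows; each row shifts and turns the commanded pose from where the row before left it, along the tool's axes as they then stand; what a row does not reach is not made up. A row lasts 1/12 s, in which the tool goes at most 41.7 mm and 7.16 degrees, less where a joint would pass 70% of its speed; a pose out of reach is approached as far as the arm can. A call is refused whole if a number of a shift passes 1 or a number of a turn 1, either way. A call with a gripper value outside its range is refused whole. The fingers move at their own pace and stop on an object; FORCE is the grip in N (left out, the last holds). Time passes only in rows, so rows that do not move let the fingers close. It gives the time, the measured TCP pose, the force and the opening at its end, in the units of the state.
- r.get_state(): the state, without advancing time (a new reading comes with each control period).
- r.snapshot(name): name is "side" or "top" or "wrist"; returns a dict with "img" (400x640x3 uint8, red, green, blue), "fx", "fy", "cx", "cy" (pixels), "origin" and "rotation" of the camera in the world; the wrist camera has in their place "T_tool_cam" (4x4, takes a point from camera to tool coordinates, whose origin is the TCP and whose axes are the flange's). Camera axes: x right, y up, looking along -z (the intrinsics and any distortion apply to the point x, -y, -z); pixel columns grow to the right and rows downward; lengths in m; the calibration is good to about 2 mm. The wrist camera is an equidistant fisheye: a pixel r from the principal point sees the ray r / f radians off the axis. A picture is of the moment at which its call begins: read the wrist's pose just before it. There is no depth.
- r.finish_job(): hands the job in, once; it reports no verdict.
Trained networks look in the newest picture that a camera, given by its name, has taken for a name from the list of things; names that differ only in an ending like _2 or _b are one class to them, and where a whole thing is asked for, a point or a joint stands for the part that bears it (a point fixed in the world has none). Each returns a list of dicts, best first, with "confidence" (0 to 1); they miss things now and then, are a little off and sometimes report something else, mostly with a low value. They report only what shows in the picture. A call takes as long as a camera call. They do not tell look-alikes from the thing itself.
- r.spot_in(label, camera): "rect" ([left, top, right, bottom] in pixels, round what is visible of it).
- r.spot_point(label, camera): "location" ([row, column] in pixels: a listed point, or the origin of a listed thing).
The state is a dict: "clock": time; "q": joint angles; "qd": joint speeds; "joint_torque": joint torques, N m; "tool_pos": TCP position; "eef_rot": TCP orientation; "contact_force": force on the tool from outside, world axes, zero at the start; "moment": the same for the moment, N m; "opening": opening from 0.0 (shut) to 1.0 (fully open).
Only numpy, scipy, OpenCV 4.12 (cv2) and the standard library are available. Lean on these libraries where they do the work, as an engineer would, in place of code of your own. Each camera call takes 0.05 s, during which the arm holds its last target. There are 200 camera calls.

## Task

Set the telescoping probe boom over the part to be measured, which is the tall flanged bush in the row. Stand the oil bottle out of the boom's way first, upright on the table: the boom must not knock it. Then twist the boom's lever fully up to unlock, slide the telescoping section out until the probe is level with the bush, and twist the lever all the way back down into the notch there, so that the probe is locked hanging over the middle of the bush; leave the parts in the row where they stand.

Things in the scene. Friction and masses are not known exactly. Their poses are not given: they have to be found in the camera images.
- boom_stand: fixed stand (foot 90 x 310 mm) with the aluminium outer tube of a telescoping boom. Origin on the table below the tube's axis; the axis is level, 115 mm up, along the stand's y; the section comes out towards -y. The -x side faces the robot. A notched steel plate runs along that side, x = -53 to -10 mm, top 142 mm up. Nothing but lever and ball is higher; tube and plate span y = -45 to 265 mm
- boom_slide (a joint): metres the telescoping section is out, 0 to 0.232; starts at 0 to 0.018 in a wide parking notch. Locking notches at 0.080, 0.110, 0.140, 0.170, 0.200, 0.230; their bevelled mouths catch the lever up to 6 mm off. Slides only with the lever up; 2.5 N friction, stays where left. In the stand's frame the lever is at y = 0.235 - value, the probe at y = -0.040 - value
- boom_twist (a joint): twist about the tube's axis, rad. 0 = locked: lever in a notch, leaning 46 degrees from upright to the stand's -x, probe hanging straight down. 0.80 = unlocked (stop): lever upright (clear of the notches above 0.65), probe swung up 46 degrees to the stand's -x. Friction about 0.13 N m, stays where left; push along the arc, a level push can jam
- lever_ball (a point): centre of the black 24 mm ball on the lever's end, 95 mm from the tube's axis. The lever is a 10 mm rod with a 16 mm sleeve 55 to 85 mm from the axis. Locked, the ball is 68 mm to the stand's -x of the axis and 181 mm above the table; upright, it is above the axis at 210 mm
- probe_tip (a point): tip of the probe (12 mm black body with a thin steel stylus) that sticks out sideways, 65 mm from the axis, from the 25 mm grey head on the end of the telescoping section; 50 mm above the table when locked
- bush_center (a point): centre, half-way up, of the flanged bush: turned light metal, 48 mm across the flange, 34 mm body, 28 mm tall, loose. It stands in a row of three under the boom's line, at the place for boom_slide about 0.110, 0.170 or 0.230 (within 3 mm); the other places hold a lower, wider flange (58 mm across, 16 mm tall) and a steel vee block (34 x 45 x 36 mm), loose too
- oiler_center (a point): centre, half-way up, of a loose oil bottle: 27 mm diameter up to 65 mm, then a red nozzle to 102 mm, about 50 g; it stands upright about 46 mm to the stand's -x of the boom's line and 54 to 84 mm past the parked probe, where the swung-up probe would hit it
There are look-alikes about, which are no part of the job. Leave any orange look-alike of the part that bears oiler_center alone.

How it is judged:
On the way:
1. the lever is twisted up and the section unlocked (value of joint boom_twist above 0.65 rad), for 0.1 s.
At the end, for the whole second after the job is handed in: The lever is back down within 0.15 rad of locked, the probe tip is within 12 mm horizontally of the middle of the bush, the bush stands flat, and the oil bottle stands upright on the table at rest (value of joint boom_twist below 0.15 rad and horizontal distance between probe_tip and bush_center below 0.012 m and angle between oiler_center's own z axis and vertical below 0.15 rad and height (world z) of oiler_center below 0.058 m and angle between bush_center's own z axis and vertical below 0.1 rad and linear speed of oiler below 0.02 m/s); the robot touches nothing.
It fails at once if the boom knocks the oil bottle (contact force between boom_twist and oiler above 0.15 N).
It fails at once if the oil bottle is tipped over (angle between oiler_center's own z axis and vertical above 0.7 rad).
It fails at once if a part in the row is shifted by more than 15 mm (distance of any of bush, low_flange, vee_block from where it was at the start of the episode above 0.015 m).
It also fails if it takes over 64 s, if anything falls off the work surface, if the arm or the gripper's body presses on something with over 40 N, if the wrist force passes 120 N, or if a joint passes its speed limit or range.

## Working session

There is one attempt and no reset: what is moved stays moved. The work goes in short steps, Python scripts to look and compute and a shell command to move; the robot and the scene stay as the last step left them, time stands still between calls to the robot, and variables do not carry over. Pictures are saved under pics/ and viewed, about 8 in all and at most 12, crops included, and the job is handed in when it is done.

```bash
mkdir -p pics
cat > h.py <<'E'
import numpy as np, cv2
from plant import r
from scipy.spatial.transform import Rotation as R
def snap(c,name=None):
    s=r.snapshot(c)
    if name: cv2.imwrite(f'pics/{name}.png',s['img'][:,:,::-1])
    return s
def ray(s,row,col):
    d=np.array([(col-s['cx'])/s['fx'],-(row-s['cy'])/s['fy'],-1.])
    return np.array(s['origin']),np.array(s['rotation'])@d
def atz(s,row,col,z):
    o,d=ray(s,row,col); return o+d*(z-o[2])/d[2]
def tri(a,b):
    (o1,d1),(o2,d2)=a,b
    A=np.stack([d1,-d2],1); t=np.linalg.lstsq(A,o2-o1,rcond=None)[0]
    p,q=o1+d1*t[0],o2+d2*t[1]; return (p+q)/2,np.linalg.norm(p-q)
E
python3 - <<'E'
from h import *
np.set_printoptions(precision=4,suppress=True)
S={c:snap(c,c+'0') for c in ('side','top')}
for c,s in S.items(): print(c,s['fx'],s['cx'],s['cy'],np.array(s['origin']),np.array(s['rotation']).round(3).tolist(),s.keys())
Z=dict(boom_stand=0,lever_ball=.181,probe_tip=.05,bush_center=.014,oiler_center=.051)
for l,z in Z.items():
    for c,s in S.items():
        for k in r.spot_point(l,c)[:4]: print(l,c,round(k['confidence'],2),np.round(k['location']),atz(s,*k['location'],z))
st=r.get_state();print(st['clock'],st['tool_pos'],R.from_quat(st['eef_rot']).as_matrix())
E
```

```text
side 390.19381130430355 317.1312611557562 200.9270338156294 [ 0.4643 -0.7472  0.5988] [0.498, -0.016, -0.035, 0.866] dict_keys(['img', 'fx', 'fy', 'cx', 'cy', 'origin', 'rotation'])
top 421.4943185592861 314.9894231863633 206.0873814604185 [0.3963 0.055  1.1028] [0.047, -0.055, -0.701, 0.709] dict_keys(['img', 'fx', 'fy', 'cx', 'cy', 'origin', 'rotation'])Traceback (most recent call last):
  File "<stdin>", line 8, in <module>
  File "h.py", line 12, in atz
    o,d=ray(s,row,col); return o+d*(z-o[2])/d[2]
        ~~~^^^^^^^^^^^
  File "h.py", line 10, in ray
    return np.array(s['origin']),np.array(s['rotation'])@d
                                 ~~~~~~~~~~~~~~~~~~~~~~~^~
ValueError: matmul: Input operand 1 has a mismatch in its core dimension 0, with gufunc signature (n?,k),(k,m?)->(n?,m?) (size 3 is different from 4)
```

Rotation is a quaternion.

```bash
sed -i "s/np.array(s\['rotation'\])@d/R.from_quat(s['rotation']).as_matrix()@d/" h.py
python3 - <<'E'
from h import *
np.set_printoptions(precision=4,suppress=True)
S={c:snap(c,c+'0') for c in ('side','top')}
cv2.imwrite('pics/top0b.png',cv2.resize(S['top']['img'][:,:,::-1],(800,500)))
Z=dict(boom_stand=0,lever_ball=.181,probe_tip=.05,bush_center=.014,oiler_center=.051)
for l,z in Z.items():
    P={}
    for c,s in S.items():
        P[c]=r.spot_point(l,c)[:4]
        for k in P[c]: print(l,c,round(k['confidence'],2),np.round(k['location']),atz(s,*k['location'],z))
    for a in P['side'][:2]:
        for b in P['top'][:2]: print('   tri',*tri(ray(S['side'],*a['location']),ray(S['top'],*b['location'])))
st=r.get_state();print(st['clock'],st['tool_pos'],R.from_quat(st['eef_rot']).as_matrix())
E
```

```text
boom_stand side 0.7 [239. 320.] [0.5319 0.0801 0.    ]
boom_stand top 0.87 [211. 297.] [0.5427 0.0916 0.    ]
   tri [ 0.5383  0.0917 -0.0076] 0.010915061597585995
lever_ball side 0.68 [143. 290.] [0.4641 0.3055 0.181 ]
lever_ball top 0.84 [232. 191.] [0.4683 0.3156 0.181 ]
   tri [0.4663 0.3166 0.1768] 0.00448327059764149
probe_tip side 0.66 [230. 325.] [0.541  0.0504 0.05  ]
bush_center side 0.75 [250. 308.] [0.4957 0.021  0.014 ]
bush_center side 0.59 [293. 333.] [ 0.5407 -0.1354  0.014 ]
bush_center top 0.48 [213. 377.] [ 0.5375 -0.1194  0.014 ]
   tri [ 0.5075 -0.1042  0.112 ] 0.03430682549770552
   tri [ 0.5409 -0.1216  0.0006] 0.0031481320369842036
oiler_center side 0.75 [270. 289.] [ 0.4504 -0.0975  0.051 ]
oiler_center side 0.53 [252. 308.] [ 0.4935 -0.0351  0.051 ]
oiler_center top 0.5 [246. 366.] [ 0.4503 -0.0848  0.051 ]
oiler_center top 0.4 [230. 342.] [ 0.4873 -0.025   0.051 ]
   tri [ 0.4505 -0.0861  0.0415] 0.0005829550609165471
   tri [ 0.4704 -0.0308 -0.0019] 0.04300810325891023
   tri [ 0.4701 -0.0805  0.0848] 0.04311516487211414
   tri [ 0.491  -0.0255  0.0433] 0.005937538163349548
0.75 [ 0.1828 -0.5977  0.2009] [[ 0.9563  0.2925  0.    ]
 [ 0.2925 -0.9563 -0.0001]
 [-0.      0.0001 -1.    ]]
```

View pics/top0b.png

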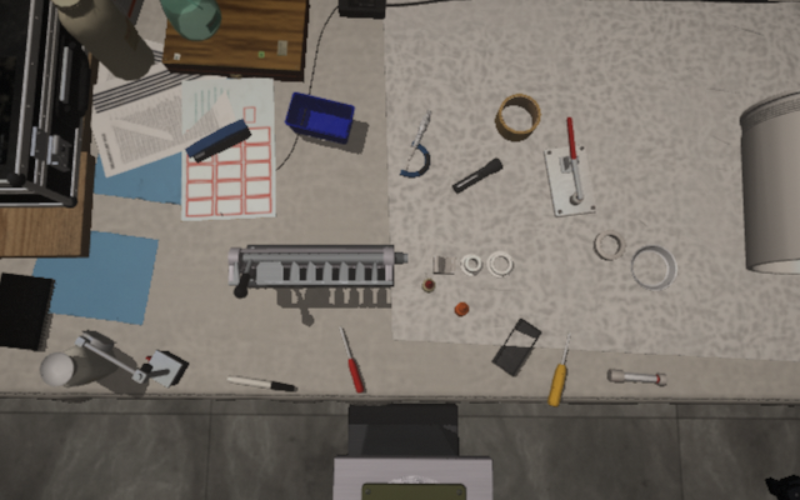

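View pics/side0.png

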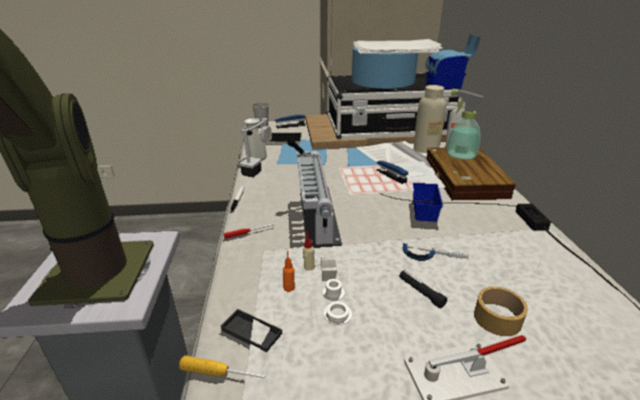

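The top picture shows the stand along world y, with the lever at (240,285), and the row vee block (440,264), bush (472,264), wide flange (500,264). The red-nozzled real bottle is at (428,285) and the orange look-alike at (461,309). The bush is in the middle place (slide ≈ 0.170). First I turn the tool so the jaws open along world x, with a lift.

```bash
python3 -m jog '[{"translation":[0,0,-0.1],"twist":-1,"claw":60},{"translation":[0,0,-0.1],"twist":-1,"claw":60},{"translation":[0,0,-0.1],"twist":-1,"claw":60},{"translation":[0,0,-0.1],"twist":-1,"claw":60},{"translation":[0,0,-0.1],"twist":-1,"claw":60},{"translation":[0,0,-0.1],"twist":-1,"claw":60},{"translation":[0,0,-0.1],"twist":-1,"claw":60},{"translation":[0,0,-0.1],"twist":-1,"claw":60},{"translation":[0,0,-0.1],"twist":-1,"claw":60},{"translation":[0,0,-0.1],"twist":-1,"claw":60},{"translation":[0,0,-0.1],"twist":-1,"claw":60},{"translation":[0,0,-0.1],"twist":-1,"claw":60},{"translation":[0,0,0],"twist":-0.165,"claw":60}]' 20
python3 -m jog '[{"translation":[0.7,0.4,0],"twist":0,"claw":60},{"translation":[0.7,0.4,0],"twist":0,"claw":60},{"translation":[0.7,0.4,0],"twist":0,"claw":60},{"translation":[0.7,0.4,0],"twist":0,"claw":60},{"translation":[0.7,0.4,0],"twist":0,"claw":60},{"translation":[0.7,0.4,0],"twist":0,"claw":60},{"translation":[0.7,0.4,0],"twist":0,"claw":60},{"translation":[0.7,0.4,0],"twist":0,"claw":60},{"translation":[0.7,0.4,0],"twist":0,"claw":60},{"translation":[0.7,0.4,0],"twist":0,"claw":60},{"translation":[0.7,0.4,0],"twist":0,"claw":60},{"translation":[0.7,0.4,0],"twist":0,"claw":60},{"translation":[0.7,0.4,0],"twist":0,"claw":60},{"translation":[0.7,0.4,0],"twist":0,"claw":60},{"translation":[0.7,0.4,0],"twist":0,"claw":60},{"translation":[0.7,0.4,0],"twist":0,"claw":60},{"translation":[0,0,0],"twist":0,"claw":60},{"translation":[0,0,0],"twist":0,"claw":60}]'
cat >> h.py <<'E'
def wsnap(name=None):
    st=r.get_state(); s=snap('wrist',name); s['st']=st; return s
def wray(s,row,col):
    u=np.array([col-s['cx'],row-s['cy']]); rr=np.hypot(*u); th=rr/s['fx']
    v=u/max(rr,1e-9)*np.sin(th); d=np.array([v[0],-v[1],-np.cos(th)])
    T=np.array(s['T_tool_cam']); Rw=R.from_quat(s['st']['eef_rot']).as_matrix(); p=np.array(s['st']['tool_pos'])
    return p+Rw@T[:3,3],Rw@T[:3,:3]@d
def watz(s,row,col,z):
    o,d=wray(s,row,col); return o+d*(z-o[2])/d[2]
E
python3 - <<'E'
from h import *
np.set_printoptions(precision=4,suppress=True)
s=wsnap('w1');print(s['st']['tool_pos'],s['st']['clock'],s['st']['q'],np.array(s['T_tool_cam']),s['fx'])
Z=dict(lever_ball=.181,probe_tip=.05,bush_center=.014,oiler_center=.051)
for l,z in Z.items():
  for k in r.spot_point(l,'wrist')[:4]: print(l,round(k['confidence'],2),np.round(k['location']),watz(s,*k['location'],z))
E
```

```text
clock: 1.83
tool_pos: [0.1829, -0.5982, 0.2495]
eef_rot: [0.706, 0.708, -0.0, 0.001]
contact_force: [0.1, 0.0, -0.0]
opening: 0.604
clock: 3.33
tool_pos: [0.4397, -0.1479, 0.249]
eef_rot: [0.706, 0.708, 0.0, 0.0]
contact_force: [-1.4, -0.8, -0.9]
opening: 0.601
[ 0.4397 -0.1479  0.249 ] 3.3333 [ 0.6322  0.4584 -0.6037  1.9554  0.3468  0.8301 -0.1582] [[-0.0002  0.9653  0.2613  0.0667]
 [ 1.     -0.      0.0008  0.0009]
 [ 0.0008  0.2613 -0.9653 -0.1825]
 [ 0.      0.      0.      1.    ]] 309.70691628693146
probe_tip 0.96 [ 23. 400.] [0.5366 0.0405 0.05  ]
bush_center 0.59 [147. 396.] [ 0.5424 -0.1231  0.014 ]
oiler_center 0.88 [125. 328.] [ 0.4469 -0.094   0.051 ]
oiler_center 0.76 [ 73. 368.] [ 0.4966 -0.0289  0.051 ]
```

View pics/w1.png

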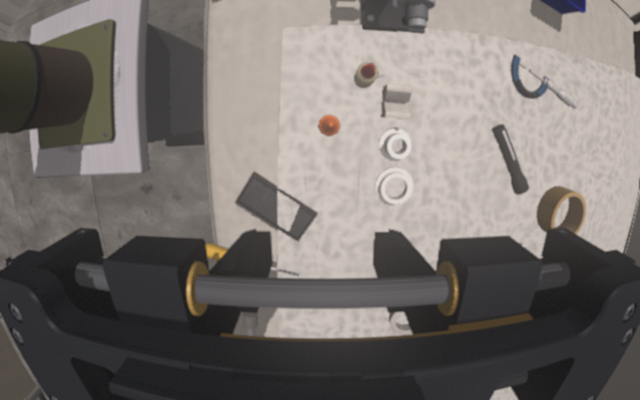

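The wrist view shows the real bottle with its red nozzle at (368,73), the orange one at (329,125), the bush at (396,143) and the wide flange at (395,187). The bottle estimates agree at about (0.494, -0.027). I go over it and down.

```bash
python3 -m jog '[{"translation":[0.5,0.22,0],"twist":0,"claw":70},{"translation":[0.5,0.22,0],"twist":0,"claw":70},{"translation":[0.5,0.22,0],"twist":0,"claw":70},{"translation":[0.5,0.22,0],"twist":0,"claw":70},{"translation":[0.5,0.22,0],"twist":0,"claw":70},{"translation":[0.5,0.22,0],"twist":0,"claw":70},{"translation":[0,0,0.6],"twist":0,"claw":70},{"translation":[0,0,0.6],"twist":0,"claw":70},{"translation":[0,0,0.6],"twist":0,"claw":70},{"translation":[0,0,0],"twist":0,"claw":70},{"translation":[0,0,0],"twist":0,"claw":70}]'
python3 - <<'E'
from h import *
np.set_printoptions(precision=4,suppress=True)
s=wsnap('w2');print(s['st']['tool_pos'])
for l,z in dict(oiler_center=.051,probe_tip=.05).items():
  for k in r.spot_point(l,'wrist')[:4]: print(l,round(k['confidence'],2),np.round(k['location']),watz(s,*k['location'],z))
E
```

```text
clock: 4.5
tool_pos: [0.4908, -0.0307, 0.1763]
eef_rot: [0.708, 0.707, -0.001, -0.001]
contact_force: [-0.5, -0.8, -0.3]
opening: 0.699
[ 0.4908 -0.0307  0.1763]
oiler_center 0.82 [234. 281.] [ 0.4469 -0.0891  0.051 ]
oiler_center 0.63 [178. 324.] [ 0.4927 -0.0275  0.051 ]
```

View pics/w2.png

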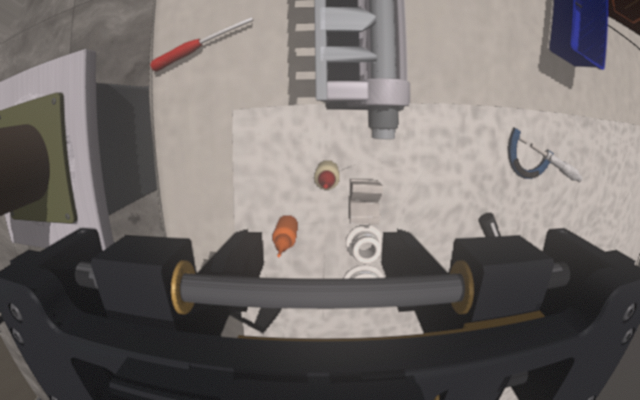

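The real bottle is centred between the fingers at (327,175), estimated at (0.4925, -0.027). I make a small correction, go down and grip.

```bash
python3 -m jog '[{"translation":[0.1,0.04,0.4],"twist":0,"claw":70},{"translation":[0,0,0.5],"twist":0,"claw":70},{"translation":[0,0,0.5],"twist":0,"claw":70},{"translation":[0,0,0.5],"twist":0,"claw":70},{"translation":[0,0,0.5],"twist":0,"claw":70},{"translation":[0,0,0.5],"twist":0,"claw":70},{"translation":[0,0,0.4],"twist":0,"claw":70},{"translation":[0,0,0],"twist":0,"claw":10},{"translation":[0,0,0],"twist":0,"claw":10},{"translation":[0,0,0],"twist":0,"claw":10},{"translation":[0,0,0],"twist":0,"claw":10},{"translation":[0,0,0],"twist":0,"claw":10},{"translation":[0,0,0],"twist":0,"claw":10},{"translation":[0,0,0],"twist":0,"claw":10},{"translation":[0,0,0],"twist":0,"claw":10}]' 8
```

```text
clock: 5.9
tool_pos: [0.4934, -0.0258, 0.0451]
eef_rot: [0.707, 0.707, 0.0, 0.0]
contact_force: [-0.1, -0.7, -0.3]
opening: 0.121
```

Run:
```python
from h import *
np.set_printoptions(precision=4,suppress=True)
s=wsnap('w3');t=snap('side');snap('top')
cv2.imwrite('pics/c3.png',np.hstack([cv2.resize(s['img'][60:320,160:500],(400,306)),cv2.resize(t['img'][180:332,220:419],(400,306))])[:,:,::-1])
for l,z in dict(oiler_center=.051).items():
  for c in('wrist','side'):
    for k in r.spot_point(l,c)[:4]: print(c,round(k['confidence'],2),np.round(k['location']),(watz(s,*k['location'],z) if c=='wrist' else atz(t,*k['location'],z)))
```

```text
wrist 0.86 [226. 324.] [ 0.4956 -0.0257  0.051 ]
side 0.88 [270. 287.] [ 0.4455 -0.0964  0.051 ]
```

View pics/c3.png

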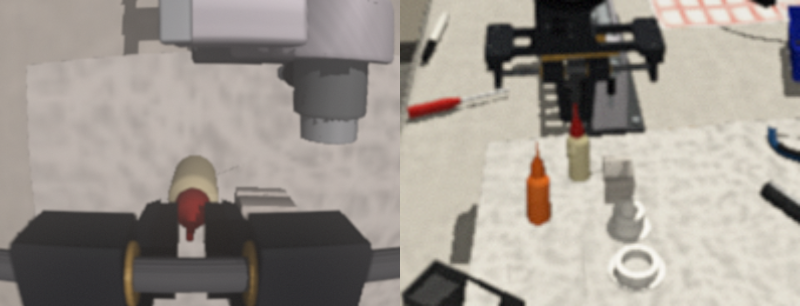

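Run:
```python
from h import *
s=wsnap();t=snap('side')
def ps(p):
    v=R.from_quat(t['rotation']).as_matrix().T@(np.array(p)-t['origin']); return (t['cx']-v[0]/v[2]*t['fx'], t['cy']+v[1]/v[2]*t['fy'])
def pw(p):
    st=s['st'];Rw=R.from_quat(st['eef_rot']).as_matrix();T=np.array(s['T_tool_cam'])
    v=T[:3,:3].T@(Rw.T@(np.array(p)-st['tool_pos'])-T[:3,3]); th=np.arctan2(np.hypot(v[0],v[1]),-v[2]);u=v[:2]/np.hypot(v[0],v[1])*th*s['fx']
    return (s['cx']+u[0],s['cy']-u[1])
x,y,z=s['st']['tool_pos']
a=cv2.resize(s['img'][100:300,220:420],(600,600)).copy();b=cv2.resize(t['img'][190:290,260:360],(600,600)).copy()
for p,c in [((x,y,z),(0,255,0)),((x,y,z+.019),(0,0,255)),((x,y,0),(255,0,255)),((x,y,.065),(0,255,255)),((x,y,.102),(255,255,0))]:
    u=pw(p);cv2.circle(a,(int((u[0]-220)*3),int((u[1]-100)*3)),5,c,2)
    u=ps(p);cv2.circle(b,(int((u[0]-260)*6),int((u[1]-190)*6)),5,c,2)
cv2.imwrite('pics/c4.png',cv2.resize(np.hstack([a,b])[:,:,::-1],(800,400)))
print(s['st']['opening'],s['st']['contact_force'])
```

```text
0.0989876972429319 [ 0.38162545 -0.07966819  2.22597878]
```

View pics/c4.png

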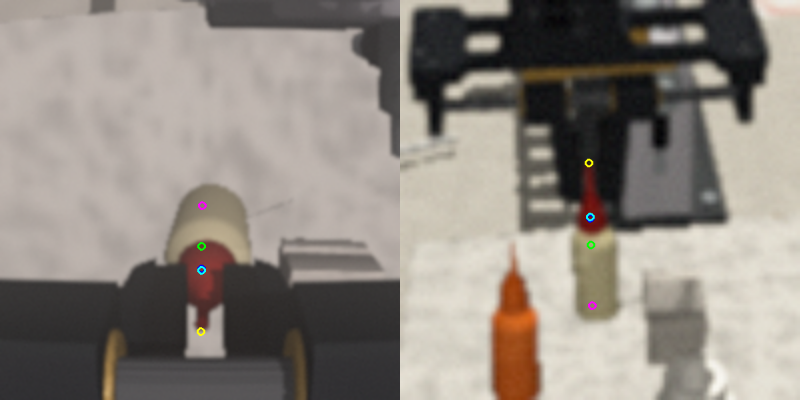

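The opening equals the command (10 %), so the fingers haven't stalled on the 27 mm body. In both views the red nozzle lies between them. I close further to see if they hold the nozzle.

```bash
python3 -m jog '[{"translation":[0,0,0],"twist":0,"claw":0},{"translation":[0,0,0],"twist":0,"claw":0},{"translation":[0,0,0],"twist":0,"claw":0},{"translation":[0,0,0],"twist":0,"claw":0},{"translation":[0,0,0],"twist":0,"claw":0},{"translation":[0,0,0],"twist":0,"claw":0}]' 10
python3 - <<'E'
from h import *
s=r.get_state();print(s['opening'],s['contact_force'],s['tool_pos'],s['q'])
E
```

```text
clock: 6.75
tool_pos: [0.4934, -0.0257, 0.0449]
eef_rot: [0.707, 0.707, 0.0, 0.0]
contact_force: [-0.4, 0.2, 3.7]
opening: 0.098
0.09840454909353553 [-0.41348188  0.15078783  3.65669479] [ 0.49338496 -0.02568881  0.04489184] [ 0.14483747  0.80450465 -0.30424009  2.0740294   0.66431124  0.35776251
 -0.70240263]
```

The fingers hold the 8.7 mm nozzle. I open, lower about 16 mm and regrip on the body.

```bash
python3 -m jog '[{"translation":[0,0,0],"twist":0,"claw":55},{"translation":[0,0,0],"twist":0,"claw":55},{"translation":[0,0,0],"twist":0,"claw":55},{"translation":[0,0,0],"twist":0,"claw":55},{"translation":[0,0,0],"twist":0,"claw":55},{"translation":[0,0,0],"twist":0,"claw":55},{"translation":[0.07,0,0],"twist":0,"claw":55},{"translation":[0,0,0.1],"twist":0,"claw":55},{"translation":[0,0,0.1],"twist":0,"claw":55},{"translation":[0,0,0.1],"twist":0,"claw":55},{"translation":[0,0,0.1],"twist":0,"claw":55},{"translation":[0,0,0],"twist":0,"claw":55}]' 10
python3 - <<'E'
from h import *
s=wsnap();t=snap('side')
a=cv2.resize(s['img'][100:300,220:420],(400,400));b=cv2.resize(t['img'][190:290,260:360],(400,400))
cv2.imwrite('pics/c5.png',np.hstack([a,b])[:,:,::-1])
E
```

```text
clock: 7.75
tool_pos: [0.4927, -0.023, 0.0279]
eef_rot: [0.707, 0.707, -0.001, -0.0]
contact_force: [0.9, -0.4, 0.1]
opening: 0.55
```

View pics/c5.png

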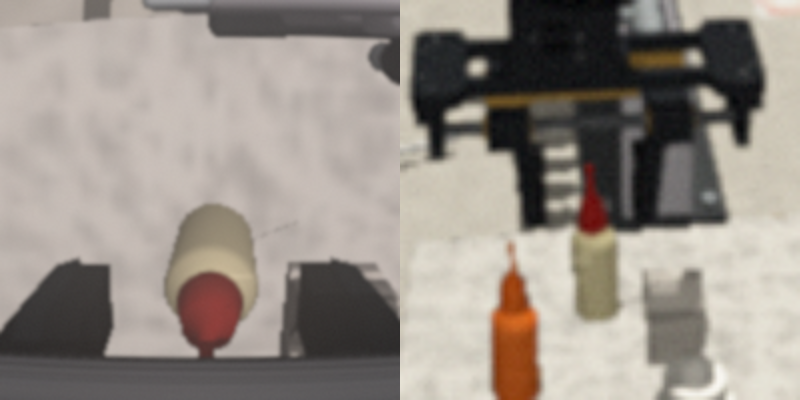

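The fingers now straddle the bottle. Their visible tips sit about 25 mm above the nominal TCP in both views. I lower another 12 mm and grip the body.

```bash
python3 -m jog '[{"translation":[0,0,0.1],"twist":0,"claw":55},{"translation":[0,0,0.1],"twist":0,"claw":55},{"translation":[0,0,0.1],"twist":0,"claw":55},{"translation":[0,0,0],"twist":0,"claw":20},{"translation":[0,0,0],"twist":0,"claw":20},{"translation":[0,0,0],"twist":0,"claw":20},{"translation":[0,0,0],"twist":0,"claw":20},{"translation":[0,0,0],"twist":0,"claw":20},{"translation":[0,0,0],"twist":0,"claw":20},{"translation":[0,0,0],"twist":0,"claw":20},{"translation":[0,0,0],"twist":0,"claw":20}]' 10
```

```text
clock: 8.77
tool_pos: [0.4933, -0.023, 0.0169]
eef_rot: [0.707, 0.707, 0.0, 0.0]
contact_force: [0.4, -0.4, -0.8]
opening: 0.246
```

```bash
python3 -m jog '[{"translation":[0,0,0],"twist":0,"claw":15},{"translation":[0,0,0],"twist":0,"claw":15},{"translation":[0,0,0],"twist":0,"claw":15}]' 10
python3 - <<'E'
from h import *
s=wsnap();t=snap('side')
a=cv2.resize(s['img'][100:300,220:420],(400,400));b=cv2.resize(t['img'][190:290,260:360],(400,400))
cv2.imwrite('pics/c6.png',np.hstack([a,b])[:,:,::-1])
print(r.get_state()['opening'])
E
```

```text
clock: 9.02
tool_pos: [0.4933, -0.0229, 0.0169]
eef_rot: [0.707, 0.707, 0.0, 0.0]
contact_force: [0.1, 0.3, 0.3]
opening: 0.246
0.2444969701337594
```

View pics/c6.png

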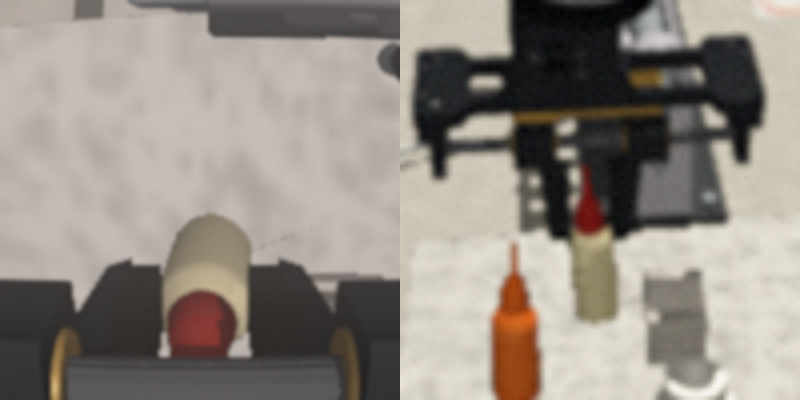

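The fingers are stalled on the body and the bottle is upright between the pads. I lift it, move 80 mm towards the robot (−x), and set it down.

```bash
python3 -m jog '[{"translation":[0,0,-0.25],"twist":0,"claw":15},{"translation":[0,0,-0.25],"twist":0,"claw":15},{"translation":[0,0,-0.25],"twist":0,"claw":15},{"translation":[0,-0.3,0],"twist":0,"claw":15},{"translation":[0,-0.4,0],"twist":0,"claw":15},{"translation":[0,-0.4,0],"twist":0,"claw":15},{"translation":[0,-0.4,0],"twist":0,"claw":15},{"translation":[0,-0.3,0],"twist":0,"claw":15},{"translation":[0,-0.2,0],"twist":0,"claw":15},{"translation":[0,0,0],"twist":0,"claw":15},{"translation":[0,0,0.2],"twist":0,"claw":15},{"translation":[0,0,0.2],"twist":0,"claw":15},{"translation":[0,0,0.2],"twist":0,"claw":15},{"translation":[0,0,0.07],"twist":0,"claw":15},{"translation":[0,0,0.07],"twist":0,"claw":15},{"translation":[0,0,0],"twist":0,"claw":15},{"translation":[0,0,0],"twist":0,"claw":15}]'
```

```text
clock: 10.53
tool_pos: [0.4151, -0.0231, 0.0213]
eef_rot: [0.707, 0.707, -0.001, -0.0]
contact_force: [0.4, -0.2, -0.5]
opening: 0.249
```

```bash
python3 -m jog '[{"translation":[0,0,0.05],"twist":0,"claw":15},{"translation":[0,0,0.04],"twist":0,"claw":15},{"translation":[0,0,0],"twist":0,"claw":15},{"translation":[0,0,0],"twist":0,"claw":15}]'
```

```text
clock: 10.87
tool_pos: [0.4146, -0.0231, 0.0179]
eef_rot: [0.707, 0.707, -0.001, -0.001]
contact_force: [0.0, 0.4, -0.3]
opening: 0.251
```

```bash
python3 -m jog '[{"translation":[0,0,0.03],"twist":0,"claw":15},{"translation":[0,0,0],"twist":0,"claw":15},{"translation":[0,0,0],"twist":0,"claw":40},{"translation":[0,0,0],"twist":0,"claw":50},{"translation":[0,0,0],"twist":0,"claw":60},{"translation":[0,0,0],"twist":0,"claw":60},{"translation":[0,0,0],"twist":0,"claw":60},{"translation":[0,0,0],"twist":0,"claw":60},{"translation":[0,0,-0.3],"twist":0,"claw":60},{"translation":[0,0,-0.6],"twist":0,"claw":60},{"translation":[0,0,-0.9],"twist":0,"claw":60},{"translation":[0,0,-0.9],"twist":0,"claw":60},{"translation":[0,0,-0.9],"twist":0,"claw":60},{"translation":[0,0,-0.9],"twist":0,"claw":60},{"translation":[0,0,-0.9],"twist":0,"claw":60},{"translation":[0,0,0],"twist":0,"claw":60},{"translation":[0,0,0],"twist":0,"claw":60}]'
python3 - <<'E'
from h import *
np.set_printoptions(precision=4,suppress=True)
s=wsnap();t=snap('side');p=snap('top')
print(s['st']['tool_pos'])
for l,z in dict(oiler_center=.051,probe_tip=.05,lever_ball=.181,bush_center=.014).items():
  P={}
  for c,q in(('wrist',s),('side',t),('top',p)):
    f=wray if c=='wrist' else ray
    P[c]=r.spot_point(l,c)[:3]
    for k in P[c]: print(l,c,round(k['confidence'],2),np.round(k['location']),(watz if c=='wrist' else atz)(q,*k['location'],z))
  if P['side'] and P['top']: print(tri(ray(t,*P['side'][0]['location']),ray(p,*P['top'][0]['location'])))
for l in('oiler_center',):
  print(r.spot_in(l,'side'))
a=s['img'];b=t['img'][120:320,220:420]
cv2.imwrite('pics/c7.png',np.hstack([cv2.resize(a,(480,300)),cv2.resize(b,(300,300))])[:,:,::-1])
E
```

```text
clock: 12.28
tool_pos: [0.4182, -0.0245, 0.2124]
eef_rot: [0.708, 0.706, 0.002, 0.006]
contact_force: [0.0, -0.4, -0.9]
opening: 0.597
[ 0.4182 -0.0245  0.2124]
oiler_center wrist 0.96 [176. 317.] [ 0.415  -0.0275  0.051 ]
oiler_center wrist 0.76 [228. 345.] [ 0.4481 -0.0916  0.051 ]
oiler_center side 0.77 [251. 274.] [ 0.4163 -0.0274  0.051 ]
oiler_center side 0.75 [271. 288.] [ 0.4464 -0.0978  0.051 ]
probe_tip wrist 0.96 [118. 425.] [0.5392 0.0398 0.05  ]
probe_tip side 0.82 [231. 324.] [0.5382 0.0441 0.05  ]
lever_ball side 0.91 [143. 292.] [0.4693 0.3058 0.181 ]
lever_ball top 0.81 [234. 192.] [0.4635 0.3121 0.181 ]
(array([0.4665, 0.3131, 0.1779]), np.float64(0.0055812733617134425))
bush_center wrist 0.62 [235. 410.] [ 0.541  -0.1181  0.014 ]
bush_center side 0.67 [291. 334.] [ 0.5433 -0.1271  0.014 ]
bush_center top 0.62 [211. 377.] [ 0.5425 -0.1179  0.014 ]
(array([ 0.544 , -0.1191,  0.0064]), np.float64(0.0008207921158626196))
[{'rect': [271.3, 240.1, 278.4, 270.9], 'confidence': 0.82}, {'rect': [283.3, 252.3, 294.0, 291.6], 'confidence': 0.61}]
```

View pics/c7.png

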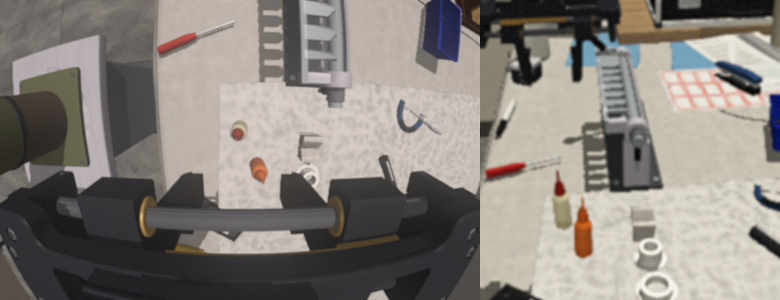

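The bottle stands upright at (0.4155, -0.027), clear of the boom. Next is the lever: I turn the jaws along world y so I can hold the ball and pivot about the jaw axis.

```bash
python3 -m jog '[{"translation":[0,0,-0.08],"twist":-1,"claw":60},{"translation":[0,0,-0.08],"twist":-1,"claw":60},{"translation":[0,0,-0.08],"twist":-1,"claw":60},{"translation":[0,0,-0.08],"twist":-1,"claw":60},{"translation":[0,0,-0.08],"twist":-1,"claw":60},{"translation":[0,0,-0.08],"twist":-1,"claw":60},{"translation":[0,0,-0.08],"twist":-1,"claw":60},{"translation":[0,0,-0.08],"twist":-1,"claw":60},{"translation":[0,0,-0.08],"twist":-1,"claw":60},{"translation":[0,0,-0.08],"twist":-1,"claw":60},{"translation":[0,0,-0.08],"twist":-1,"claw":60},{"translation":[0,0,-0.08],"twist":-1,"claw":60},{"translation":[0,0,-0.08],"twist":-1,"claw":60},{"translation":[0,0,-0.08],"twist":-1,"claw":60},{"translation":[0,0,-0.08],"twist":-1,"claw":60},{"translation":[0,0,0],"twist":0,"claw":70}]'
python3 -c "
from h import *
s=r.get_state();print(s['q'],R.from_quat(s['eef_rot']).as_matrix().round(3))"
```

```text
clock: 14.42
tool_pos: [0.4171, -0.0238, 0.2591]
eef_rot: [-0.0, 1.0, -0.002, 0.004]
contact_force: [-0.3, 0.3, 0.3]
opening: 0.652
[ 0.77259445  0.61189346 -1.33862599  2.04754468  0.70776776  1.05374802
  0.6569485 ] [[-1.    -0.     0.008]
 [-0.     1.    -0.004]
 [-0.008 -0.004 -1.   ]]
```

```bash
python3 -m jog '[{"translation":[-0.1,0.6,0],"twist":0,"claw":70},{"translation":[-0.1,0.6,0],"twist":0,"claw":70},{"translation":[-0.1,0.6,0],"twist":0,"claw":70},{"translation":[-0.1,0.6,0],"twist":0,"claw":70},{"translation":[-0.1,0.6,0],"twist":0,"claw":70},{"translation":[-0.1,0.6,0],"twist":0,"claw":70},{"translation":[-0.1,0.6,0],"twist":0,"claw":70},{"translation":[-0.1,0.6,0],"twist":0,"claw":70},{"translation":[-0.1,0.6,0],"twist":0,"claw":70},{"translation":[-0.1,0.6,0],"twist":0,"claw":70},{"translation":[-0.1,0.6,0],"twist":0,"claw":70},{"translation":[-0.1,0.6,0],"twist":0,"claw":70},{"translation":[-0.1,0.6,0],"twist":0,"claw":70},{"translation":[0,0.6,0],"twist":0,"claw":70},{"translation":[0,0,0],"twist":0,"claw":70},{"translation":[0,0,0],"twist":0,"claw":70}]'
python3 - <<'E'
from h import *
np.set_printoptions(precision=4,suppress=True)
s=wsnap();t=snap('side');p=snap('top')
print(s['st']['tool_pos'],s['st']['q'])
cv2.imwrite('pics/w8.png',s['img'][:,:,::-1])
for c,q in(('wrist',s),('side',t),('top',p)):
    for k in r.spot_point('lever_ball',c)[:3]: print(c,round(k['confidence'],2),np.round(k['location']),(watz if c=='wrist' else atz)(q,*k['location'],.181))
E
```

```text
clock: 15.75
tool_pos: [0.469, 0.3131, 0.2574]
eef_rot: [0.001, 1.0, -0.002, 0.004]
contact_force: [-0.3, -0.3, -0.2]
opening: 0.698
[0.469  0.3131 0.2574] [-0.0724  0.7481 -1.1305  1.6594  0.7264  1.2127  0.194 ]
wrist 0.59 [191. 323.] [0.4688 0.3131 0.181 ]
side 0.92 [145. 292.] [0.4694 0.2868 0.181 ]
```

The wrist view puts the ball at (0.469, 0.313), right under the tool. I go down and grip it.

```bash
python3 -m jog '[{"translation":[0,0,0.5],"twist":0,"claw":70},{"translation":[0,0,0.5],"twist":0,"claw":70},{"translation":[0,0,0.5],"twist":0,"claw":70},{"translation":[0,0,0.5],"twist":0,"claw":70},{"translation":[0,0,0.4],"twist":0,"claw":70},{"translation":[0,0,0.3],"twist":0,"claw":70},{"translation":[0,0,0],"twist":0,"claw":70},{"translation":[0,0,0],"twist":0,"claw":10},{"translation":[0,0,0],"twist":0,"claw":10},{"translation":[0,0,0],"twist":0,"claw":10},{"translation":[0,0,0],"twist":0,"claw":10},{"translation":[0,0,0],"twist":0,"claw":10},{"translation":[0,0,0],"twist":0,"claw":10},{"translation":[0,0,0],"twist":0,"claw":10},{"translation":[0,0,0],"twist":0,"claw":10},{"translation":[0,0,0],"twist":0,"claw":10}]' 12
python3 - <<'E'
from h import *
s=wsnap()
a=cv2.resize(s['img'][100:300,220:420],(400,400));cv2.imwrite('pics/c9.png',a[:,:,::-1]);print(s['st']['opening'],s['st']['contact_force'])
E
```

```text
clock: 17.38
tool_pos: [0.4705, 0.3115, 0.1496]
eef_rot: [0.001, 1.0, -0.002, 0.004]
contact_force: [0.6, 1.3, -0.3]
opening: 0.199
0.19860563998582612 [ 0.59118159  1.28877294 -0.26738937]
```

View pics/c9.png

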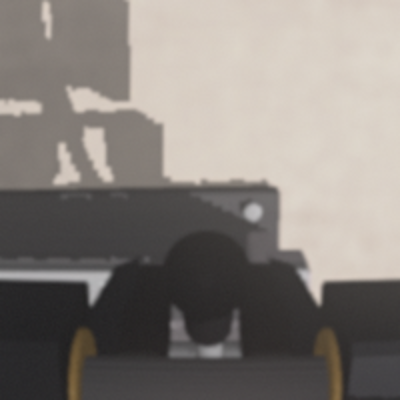

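The ball (about (207,268)) is between the pads but close to the fingertips. I regrip 10 mm lower for a safer hold.

```bash
python3 -m jog '[{"translation":[0,0,0],"twist":0,"claw":45},{"translation":[0,0,0],"twist":0,"claw":45},{"translation":[0,0,0],"twist":0,"claw":45},{"translation":[0,0.04,0.13],"twist":0,"claw":45},{"translation":[0,0,0.12],"twist":0,"claw":45},{"translation":[0,0,0],"twist":0,"claw":10},{"translation":[0,0,0],"twist":0,"claw":10},{"translation":[0,0,0],"twist":0,"claw":10},{"translation":[0,0,0],"twist":0,"claw":10},{"translation":[0,0,0],"twist":0,"claw":10},{"translation":[0,0,0],"twist":0,"claw":10},{"translation":[0,0,0],"twist":0,"claw":10}]' 25
```

```text
clock: 18.43
tool_pos: [0.4704, 0.3123, 0.1394]
eef_rot: [0.001, 1.0, -0.003, 0.004]
contact_force: [-0.4, -2.2, -1.8]
opening: 0.255
```

The ball is held. I twist the lever up along the arc.

```bash
python3 -m jog '[{"translation":[-0.12,0,-0.115],"twist":0,"claw":10},{"translation":[-0.125,0,-0.11],"twist":0,"claw":10},{"translation":[-0.135,0,-0.095],"twist":0,"claw":10},{"translation":[-0.14,0,-0.09],"twist":0,"claw":10},{"translation":[-0.15,0,-0.075],"twist":0,"claw":10},{"translation":[-0.15,0,-0.07],"twist":0,"claw":10},{"translation":[-0.155,0,-0.055],"twist":0,"claw":10},{"translation":[-0.16,0,-0.045],"twist":0,"claw":10},{"translation":[-0.165,0,-0.035],"twist":0,"claw":10},{"translation":[-0.165,0,-0.025],"twist":0,"claw":10},{"translation":[-0.125,0,-0.01],"twist":0,"claw":10},{"translation":[-0.125,0,0],"twist":0,"claw":10},{"translation":[0,0,0],"twist":0,"claw":10},{"translation":[0,0,0],"twist":0,"claw":10}]'
python3 - <<'E'
from h import *
np.set_printoptions(precision=4,suppress=True)
s=wsnap();t=snap('side');p=snap('top')
print(s['st']['tool_pos'],s['st']['opening'],s['st']['contact_force'])
for l,z in dict(lever_ball=.210,probe_tip=.070).items():
 for c,q in(('wrist',s),('side',t),('top',p)):
    for k in r.spot_point(l,c)[:3]: print(l,c,round(k['confidence'],2),np.round(k['location']),(watz if c=='wrist' else atz)(q,*k['location'],z))
E
```

```text
clock: 19.6
tool_pos: [0.5398, 0.3134, 0.1695]
eef_rot: [0.001, 1.0, -0.002, 0.004]
contact_force: [0.3, -2.9, -1.5]
opening: 0.26
[0.5398 0.3134 0.1695] 0.2599297817865982 [ 0.3304 -2.883  -1.4901]
lever_ball wrist 0.79 [245. 321.] [0.5369 0.313  0.21  ]
lever_ball side 0.67 [133. 314.] [0.5341 0.3043 0.21  ]
probe_tip wrist 0.6 [183.  46.] [ 0.5316 -0.0456  0.07  ]
probe_tip side 0.63 [227. 307.] [0.4955 0.037  0.07  ]
```

The lever is up: the ball is at x 0.537 and the probe has swung to x 0.495. Now I slide about 159 mm towards −y.

```bash
python3 -m jog '[{"translation":[0,-0.15,0],"twist":0,"claw":10},{"translation":[0,-0.25,0],"twist":0,"claw":10},{"translation":[-0.01,-0.25,0],"twist":0,"claw":10},{"translation":[0,-0.25,0],"twist":0,"claw":10},{"translation":[-0.01,-0.25,0],"twist":0,"claw":10},{"translation":[0,-0.25,0],"twist":0,"claw":10},{"translation":[-0.01,-0.25,0],"twist":0,"claw":10},{"translation":[0,-0.25,0],"twist":0,"claw":10},{"translation":[-0.01,-0.25,0],"twist":0,"claw":10},{"translation":[0,-0.25,0],"twist":0,"claw":10},{"translation":[0,-0.25,0],"twist":0,"claw":10},{"translation":[0,-0.25,0],"twist":0,"claw":10},{"translation":[0,-0.25,0],"twist":0,"claw":10},{"translation":[0,-0.25,0],"twist":0,"claw":10},{"translation":[0,-0.25,0],"twist":0,"claw":10},{"translation":[0,-0.25,0],"twist":0,"claw":10},{"translation":[0,-0.08,0],"twist":0,"claw":10},{"translation":[0,0,0],"twist":0,"claw":10},{"translation":[0,0,0],"twist":0,"claw":10}]'
python3 - <<'E'
from h import *
np.set_printoptions(precision=4,suppress=True)
s=wsnap();t=snap('side','s10');p=snap('top')
print(s['st']['tool_pos'],s['st']['opening'],s['st']['contact_force'])
for l,z in dict(lever_ball=.210,probe_tip=.070,bush_center=.014).items():
 P={}
 for c,q in(('wrist',s),('side',t),('top',p)):
    P[c]=r.spot_point(l,c)[:3]
    for k in P[c]: print(l,c,round(k['confidence'],2),np.round(k['location']),(watz if c=='wrist' else atz)(q,*k['location'],z))
 if P['side'] and P['top']: print(tri(ray(t,*P['side'][0]['location']),ray(p,*P['top'][0]['location'])))
E
```

```text
clock: 21.63
tool_pos: [0.5403, 0.1515, 0.1695]
eef_rot: [0.002, 1.0, -0.004, 0.004]
contact_force: [0.9, -3.5, -7.2]
opening: 0.25
[0.5403 0.1515 0.1695] 0.25002789798994557 [ 0.9388 -3.5279 -7.1634]
lever_ball wrist 0.84 [243. 322.] [0.5363 0.1518 0.21  ]
lever_ball side 0.6 [157. 321.] [0.5378 0.1357 0.21  ]
lever_ball top 0.23 [260. 346.] [ 0.4115 -0.0218  0.21  ]
(array([ 0.4674, -0.0201,  0.2791]), np.float64(0.11451156247500571))
probe_tip wrist 0.87 [150.  84.] [ 0.4949 -0.1235  0.07  ]
probe_tip side 0.65 [272. 313.] [ 0.4986 -0.1284  0.07  ]
bush_center side 0.66 [291. 332.] [ 0.538  -0.1285  0.014 ]
```

The slide travelled about 161 mm, and the probe and bush y agree in the side view. I shift 1 mm back and bring the lever down along the reverse arc.

```bash
python3 -m jog '[{"translation":[0.1,0.03,0],"twist":0,"claw":10},{"translation":[0.125,0,0.01],"twist":0,"claw":10},{"translation":[0.165,0,0.025],"twist":0,"claw":10},{"translation":[0.165,0,0.035],"twist":0,"claw":10},{"translation":[0.16,0,0.045],"twist":0,"claw":10},{"translation":[0.155,0,0.055],"twist":0,"claw":10},{"translation":[0.15,0,0.07],"twist":0,"claw":10},{"translation":[0.15,0,0.075],"twist":0,"claw":10},{"translation":[0.14,0,0.09],"twist":0,"claw":10},{"translation":[0.135,0,0.095],"twist":0,"claw":10},{"translation":[0.125,0,0.11],"twist":0,"claw":10},{"translation":[0.12,0,0.115],"twist":0,"claw":10},{"translation":[0.05,0,0.05],"twist":0,"claw":10},{"translation":[0,0,0],"twist":0,"claw":10},{"translation":[0,0,0],"twist":0,"claw":10},{"translation":[0,0,0],"twist":0,"claw":10}]'
python3 - <<'E'
from h import *
np.set_printoptions(precision=4,suppress=True)
s=wsnap();t=snap('side');p=snap('top')
print(s['st']['tool_pos'],s['st']['opening'],s['st']['contact_force'])
for l,z in dict(lever_ball=.181,probe_tip=.050,bush_center=.014).items():
 for c,q in(('wrist',s),('side',t),('top',p)):
    for k in r.spot_point(l,c)[:3]: print(l,c,round(k['confidence'],2),np.round(k['location']),(watz if c=='wrist' else atz)(q,*k['location'],z))
E
```

```text
clock: 23.57
tool_pos: [0.4702, 0.153, 0.1398]
eef_rot: [0.001, 1.0, -0.005, 0.004]
contact_force: [-0.2, -8.7, 2.5]
opening: 0.248
[0.4702 0.153  0.1398] 0.24846044279862198 [-0.1833 -8.738   2.5271]
lever_ball wrist 0.77 [252. 320.] [0.4709 0.1524 0.181 ]
lever_ball side 0.96 [169. 293.] [0.469  0.1337 0.181 ]
probe_tip side 0.74 [276. 330.] [ 0.5348 -0.1214  0.05  ]
bush_center wrist 0.76 [236. 111.] [ 0.5414 -0.1242  0.014 ]
bush_center side 0.82 [293. 333.] [ 0.5404 -0.1338  0.014 ]
```

The lever is back at the locked ball position. I release, retract up and check.

```bash
python3 -m jog '[{"translation":[0,0,0],"twist":0,"claw":60},{"translation":[0,0,0],"twist":0,"claw":60},{"translation":[0,0,0],"twist":0,"claw":60},{"translation":[0,0,0],"twist":0,"claw":60},{"translation":[0,0,0],"twist":0,"claw":60},{"translation":[0,0,0],"twist":0,"claw":60},{"translation":[0,0,-0.3],"twist":0,"claw":60},{"translation":[0,0,-0.5],"twist":0,"claw":60},{"translation":[0,0,-0.7],"twist":0,"claw":60},{"translation":[0,0,-0.7],"twist":0,"claw":60},{"translation":[0,0,-0.7],"twist":0,"claw":60},{"translation":[0.3,0,-0.5],"twist":0,"claw":60},{"translation":[0.5,0,0],"twist":0,"claw":60},{"translation":[0.5,0,0],"twist":0,"claw":60},{"translation":[0,0,0],"twist":0,"claw":60},{"translation":[0,0,0],"twist":0,"claw":60}]'
python3 - <<'E'
from h import *
np.set_printoptions(precision=4,suppress=True)
s=wsnap();t=snap('side');p=snap('top')
print(s['st']['tool_pos'],s['st']['contact_force'])
for l,z in dict(lever_ball=.181,probe_tip=.050,bush_center=.014,oiler_center=.051).items():
 for c,q in(('wrist',s),('side',t),('top',p)):
    for k in r.spot_point(l,c)[:3]: print(l,c,round(k['confidence'],2),np.round(k['location']),(watz if c=='wrist' else atz)(q,*k['location'],z))
a=cv2.resize(t['img'][140:320,240:400],(400,450));b=cv2.resize(p['img'][150:285,260:380+0],(400,450))
cv2.imwrite('pics/c11.png',np.hstack([a,b])[:,:,::-1])
E
```

```text
clock: 25.5
tool_pos: [0.4174, 0.1558, 0.2743]
eef_rot: [0.0, 1.0, -0.003, 0.004]
contact_force: [1.3, -0.8, 0.5]
opening: 0.6
[0.4174 0.1558 0.2743] [ 1.2614 -0.7815  0.4684]
lever_ball wrist 0.66 [245. 320.] [0.4754 0.1531 0.181 ]
lever_ball side 0.58 [169. 294.] [0.4719 0.1305 0.181 ]
lever_ball top 0.8 [236. 267.] [0.4626 0.1495 0.181 ]
probe_tip side 0.56 [274. 336.] [ 0.5475 -0.1154  0.05  ]
probe_tip top 0.26 [232. 264.] [0.48   0.1717 0.05  ]
bush_center wrist 0.68 [235. 161.] [ 0.5414 -0.1224  0.014 ]
bush_center side 0.74 [292. 332.] [ 0.5399 -0.1295  0.014 ]
bush_center top 0.53 [211. 378.] [ 0.5412 -0.1205  0.014 ]
oiler_center wrist 0.82 [184. 154.] [ 0.4444 -0.0967  0.051 ]
oiler_center wrist 0.8 [162. 196.] [ 0.4125 -0.0225  0.051 ]
oiler_center side 0.76 [270. 289.] [ 0.4498 -0.0964  0.051 ]
oiler_center side 0.58 [251. 273.] [ 0.4139 -0.0246  0.051 ]
oiler_center top 0.49 [249. 369.] [ 0.4409 -0.0923  0.051 ]
```

View pics/c11.png

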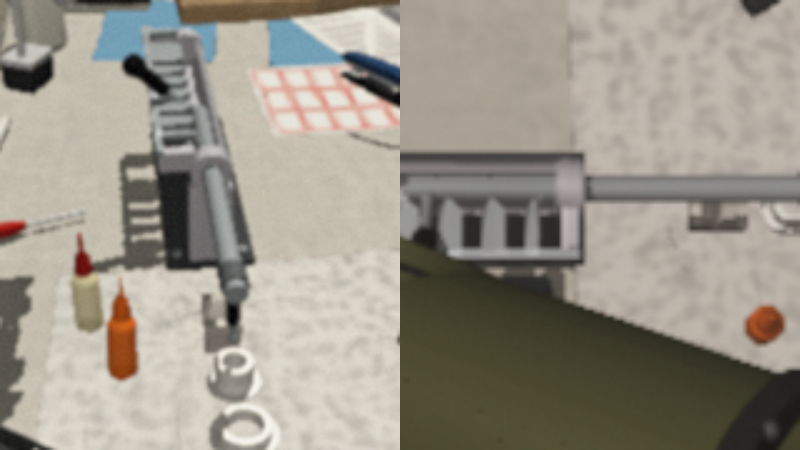

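The picture shows the boom extended with the lever leaning into a notch (crop (145,70)), the probe over the bush (probe (233,310), bush hole (235,360)), and both bottles standing. One last numeric check on the ball's height before handing in.

Run:
```python
from h import *
np.set_printoptions(precision=4,suppress=True)
B=[];Q=[]
for i in range(4):
  t=snap('side');p=snap('top');s=wsnap()
  f=lambda l,c:(r.spot_point(l,c) or [None])[0]
  a,b,w=f('lever_ball','side'),f('lever_ball','top'),f('lever_ball','wrist')
  if a and b: print('ball side/top',*tri(ray(t,*a['location']),ray(p,*b['location'])))
  if w and b: print('ball wrist/top',*tri(wray(s,*w['location']),ray(p,*b['location'])))
  a,b=f('probe_tip','side'),f('bush_center','side')
  if a and b: print('tip,bush',a['confidence'],atz(t,*a['location'],.05),atz(t,*b['location'],.014))
```

```text
ball side/top [0.4665 0.1567 0.1807] 0.011234449525587688
ball wrist/top [0.459  0.1538 0.2092] 0.0008325317994238727
tip,bush 0.9 [ 0.5377 -0.1257  0.05  ] [ 0.5436 -0.1286  0.014 ]
ball side/top [0.4654 0.1577 0.1706] 0.004548085871791686
ball wrist/top [0.4604 0.1536 0.2084] 0.00014181962935185408
tip,bush 0.77 [ 0.5421 -0.126   0.05  ] [ 0.5421 -0.1267  0.014 ]
ball side/top [0.4648 0.153  0.1776] 0.008170312170833445
ball wrist/top [0.4588 0.1509 0.2126] 0.0036170195232920516
tip,bush 0.95 [ 0.548  -0.1203  0.05  ] [ 0.5396 -0.128   0.014 ]
ball side/top [0.4666 0.1575 0.1679] 0.005338534081024489
ball wrist/top [0.4673 0.1548 0.1921] 0.00041250404439639813
tip,bush 0.87 [ 0.542  -0.1191  0.05  ] [ 0.5413 -0.1208  0.014 ]
```

```bash
python3 -c "
from plant import r
s=r.get_state();print(s['clock'],s['contact_force']);print(r.finish_job())"
```

```text
27.85 [-0.09752985  0.88391477 -0.51307387]
the job is handed in; nothing more can be done
None
```

I moved the oil bottle out of the boom's way, locked the probe over the flanged bush, and handed the job in at 27.9 s. The hand-in gives no verdict.

**What I did:**
- **Bottle:** I set it upright on the table about 80 mm towards the robot, at around (0.415, -0.025). The orange look-alike was left alone. My first grip caught the bottle's nozzle because the fingertips sat about 25 mm above the nominal TCP in the pictures. I lowered the gripper and regripped on the body before lifting.
- **Boom:** I gripped the lever ball, twisted it up (the probe was seen swung to x ≈ 0.495), and slid the section out about 160 mm. I then twisted the lever back down into the 0.170 notch and retracted clear.

**Last checks:**
- **Probe over bush:** the mean of four side-view readings puts the tip at (0.542, -0.123) and the bush at (0.542, -0.126), about 3 mm apart. Single readings scattered by up to about 11 mm.
- **Lever:** the side and top cameras put the ball at x ≈ 0.466 and z ≈ 0.17–0.18, which is the locked position. The wrist and top pair disagreed on height, giving 0.19–0.21. I trusted the side and top pair because the ball also measured x = 0.471 while still held, close to the 0.469 measured before the lever was moved.
- **Row and bottle:** the last picture showed the bottle upright and the row parts apparently where they stood. I measured only the bush again, and it had moved by no more than the measuring noise.

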